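# Pack the long cue extension into the cue case

### The arm

A 7-joint arm with a two-finger parallel gripper is mounted at the origin on the work surface. World frame = base frame: x ahead of the robot, y to its left, z up, the work surface at z = 0. Lengths are in m, angles in rad, forces in N, time in s.
With the tool pointing down it reaches from about 0.4 to 0.85 m from the base axis. Payload 10.4 kg.
Tool frame: the origin (TCP) lies midway between the tips of the shut fingers; the grasp point (between the pads) lies 19 mm behind it; z points along the fingers, y is the line along which they close (so a half turn about z gives the same grasp; the last joint's range is limited). The gripper opens to 87 mm and grips with 3 to 60 N. Pads are 19 mm wide; open, the fingers measure 117 mm over their backs; the gripper's body (75 mm by 190 mm) begins 51 mm behind the grasp point.
Start: joints at [-1.333, 0.332, -0.065, 1.46, 0.022, 1.35, -0.088], TCP at [0.161, 0.604, 0.223] pointing down, gripper open.
Joint ranges: [-2.6, 2.6], [-0.5, 2.12], [-1.47, 1.34], [0.16, 2.42], [-1.27, 4.41], [0.06, 2.06], [-2.6, 2.6]. Speed limits (rad/s): [2.22, 2.22, 2.79, 2.79, 3.14, 3.14, 3.14].

### API

Orientations are given as a unit quaternion [x, y, z, w].
In Python, from bench import r gives the robot as it stands.
- The arm moves only by the tool arm_command, never from a script. Its argument "moves" is one flat list of numbers, 4 for each row, row after row: the shift along the tool's x, y, z in cm, then the turn about the tool's z in degrees. A call has 1 to 12 rows; each row shifts and turns the commanded pose from where the row before left it, along the tool's axes as they then stand; what a row does not reach is not made up. A row lasts 1/12 s, in which the tool goes at most 41.7 mm and 7.16 degrees, less where a joint would pass 70% of its speed; a pose out of reach is approached as far as the arm can. A call with a gripper value outside its range is refused whole. "fingers" is the opening in per cent of the stroke, from 0 (shut) to 100 (fully open), set as the call begins (left out, the last holds). The fingers move at their own pace and stop on an object; "squeeze" is the grip in N (left out, the last holds). Time passes only in rows, so rows that do not move let the fingers close. It gives the time, the measured TCP pose, the force, the opening and the grip force at its end, in the units of the state.
- r.read_state(): the state, without advancing time (a new reading comes with each control period).
- r.camera(name): name is "scene" or "top"; returns the picture (384x512x3 uint8, red, green, blue); there is no depth.
- r.camera_info(name): a dict with "fx", "fy", "cx", "cy" (pixels), "origin" and "attitude" of the camera in the world. Camera axes: x right, y up, looking along -z (the intrinsics and any distortion apply to the point x, -y, -z); pixel columns grow to the right and rows downward; lengths in m; the calibration is good to about 2 mm. A picture is of the moment at which its call begins. camera_info takes no time and is no camera call.
- r.close_job(): hands the job in; it is judged then, once.
The state is a dict: "time": time; "joint_positions": joint angles; "joint_vel": joint speeds; "joint_torque": joint torques, N m; "ee_pos": TCP position; "eef_rot": TCP orientation; "ft_force": force on the tool from outside, world axes, zero at the start; "torque": the same for the moment, N m; "width": finger opening in m; "grip_force": force on a finger pad.
Only numpy, scipy, OpenCV 4.12 (cv2) and the standard library are available. Lean on these libraries where they do the work, as an engineer would, in place of code of your own. Each camera call takes 0.05 s, during which the arm holds its last target. There are 200 camera calls.

### The job

Unclip the longer of the two cue extensions from the spring clips of the wooden stand and slide it into the one empty channel of the cue case, fully home against the bottom. Then swing the case's end cap completely shut. Leave the short extension in its clips and the other things on the table where they are.

Things in the scene. Friction and masses are not known exactly. Their poses are not given: they have to be found in the camera images.
- long_extension: The longer cue extension: round brown wooden stick, 30 mm diameter, 200 mm long, about 0.16 kg, both ends tapered over 8 mm to a 20 mm flat; steel collar at one end, black rubber bumper at the other; either may go in first. Origin at its centre, y along it (+y the bumper). Starts level in either row of the stand's clips, its centre within 5 mm of midway between the row's two clips.
- short_extension: The shorter cue extension, same make and 30 mm diameter but 120 mm long; origin at its centre, y along its length. Lies in the other row of clips and stays there.
- stand: Fixed wooden stand, 170 (x) by 250 (y) by 20 mm, origin under its centre. Rows of clips at x = -45 and +45 mm, each of two steel spring clips at y = -38 and +38 mm, 14 mm long (y), 40 mm wide (x), tops 74 mm above the table. A clipped stick's axis is 50 mm up, with 15 mm of air under it between the clips. Lips grip over it: straight up it comes out with 10 to 20 N and is free 25 mm higher.
- case: Black hard cue case, fixed on the table, 120 mm wide (x), 70 high, 850 long. Origin on the table under the middle of its open end (mouth), which looks along +y; the case runs along -y. In the mouth, 35 mm up: an empty channel at x = -28 mm and one at x = +28 mm holding a cue butt of 29 mm diameter; between them (x = 0) two 13 mm cue shafts, 20 and 50 mm up. Butt and shafts stand 25 mm out.
- bore_mouth (a point): Centre of the mouth of the empty channel, on its axis, 35 mm above the table; axes as the case (+y points out of the mouth). The channel is 33 mm in diameter, level, a slick plastic tube (friction about 0.3) without a lead-in, 175 mm deep with a closed bottom: the long extension, fully home, still stands 25 mm out. Let go half in, it sags by up to the play.
- cap (a joint): Hinge of the case's hollow end cap, rad: 0 = shut over the mouth, grows to 2.6 wide open; seen from above it opens clockwise and shuts anticlockwise. It starts open, between 1.5 and 2.2. The hinge is stiff (0.12 N m of friction): the cap stays where it is left.
- cap_hinge (a point): Point on the upright hinge axis of the cap, at the mouth's +x edge (60 mm from the case's middle line, in the mouth plane), 35 mm above the table; axes as the case.
- cap_face (a point): Point on the outside of the cap's flat end face, 35 mm up, 85 mm from the hinge measured along the face; its +y points straight out of the face. The cap is a black box 120 by 70 mm, 55 mm deep, 4 mm walls, open towards the case, hinged at one edge of its open side; shut, its face stands 55 mm in front of the mouth, 50 mm of depth inside.
- chalk_a: Cube of cue chalk, 22 mm; origin under its centre.
- chalk_b: Another cube of cue chalk, 22 mm; origin under its centre.
- brush: Table brush, 50 by 230 by 42 mm high, origin under its centre, y along it.
- bridge_head: Black plastic bridge head lying flat, 150 by 95 mm, 22 mm high, origin under its bar.
- tumbler: Glass tumbler, 76 mm diameter, 95 mm high, origin under its centre.
- cue_ball_center (a point): Centre of the white cue ball, 57 mm diameter.

How it is judged:
On the way, in this order (a step that is already met when the one before it is completed fails the run):
1. the long extension is lifted clear of its clips (z of long_extension in the frame of stand above 0.085 m), for 0.1 s.
2. one end of it is at least 40 mm inside the empty channel (y of long_extension in the frame of bore_mouth between -0.05 and 0.06 m and x of long_extension in the frame of bore_mouth between -0.012 and 0.012 m and z of long_extension in the frame of bore_mouth between -0.012 and 0.012 m and angle between the y axis of long_extension and the y axis of case, either way round below 0.15 rad), for 0.1 s.
3. it is fully home in the channel, the cap still open (y of long_extension in the frame of bore_mouth below -0.07 m and distance between long_extension and bore_mouth below 0.08 m and angle between the y axis of long_extension and the y axis of case, either way round below 0.06 rad and value of joint cap above 0.5 rad), for 0.2 s.
4. the cap is swung shut (value of joint cap below 0.06 rad), for 0.2 s.
At the end, for the whole second after the job is handed in: The long extension lies at rest in the empty channel, within 5 mm of fully home and within 0.06 rad of the channel's axis; the cap is shut to within 0.06 rad; the short extension is within 12 mm of where it started (y of long_extension in the frame of bore_mouth below -0.07 m and distance between long_extension and bore_mouth below 0.08 m and angle between the y axis of long_extension and the y axis of case, either way round below 0.06 rad and linear speed of long_extension below 0.01 m/s and value of joint cap below 0.06 rad and distance of short_extension from where it was at the start of the episode below 0.012 m); the robot touches nothing.
It fails at once if the short extension is pulled out of its clips or shifted by more than 20 mm (distance of short_extension from where it was at the start of the episode above 0.02 m).
It fails at once if another thing on the table is moved by more than 25 mm (distance of any of chalk_a, chalk_b, brush, bridge_head, tumbler, cue_ball_center from where it was at the start of the episode above 0.025 m).
It also fails if it takes over 72 s, if anything falls off the work surface, if the arm or the gripper's body presses on something with over 40 N, if the wrist force passes 120 N, or if a joint passes its speed limit or range.

## Working session

There is one attempt and no reset: what is moved stays moved. The work goes in short steps, Python scripts to look and compute and a tool call to move; the robot and the scene stay as the last step left them, time stands still between calls to the robot, and variables do not carry over. Pictures are saved under pics/ and viewed, at most 10 in all, crops included, and the job is handed in when it is done.

Besides the shell and the picture viewer there is one more tool, called after "Request:" by a JSON object that holds its "name" and its "arguments". arm_command: Moves the arm, as the interface text tells. Its arguments: {"type":"object","properties":{"moves":{"type":"array"},"fingers":{"type":"number"},"squeeze":{"type":"number"}},"required":["moves"]}

```bash
mkdir -p pics; python3 - <<'E'
from bench import r
import cv2
for n in("scene","top"):
    im=r.camera(n); cv2.imwrite(f"pics/{n}0.png",cv2.resize(im[:,:,::-1],(800,600),interpolation=cv2.INTER_CUBIC)); cv2.imwrite(f"{n}_raw.png",im[:,:,::-1]); print(r.camera_info(n))
s=r.read_state();print(s["ee_pos"],s["eef_rot"],s["time"],s["ft_force"])
E
```

```text
{'fx': 472.8028667074247, 'fy': 472.8028667074247, 'cx': 256.70801914536423, 'cy': 198.5664705593852, 'origin': array([1.38418832, 0.53351455, 1.00042912]), 'attitude': array([0.20022809, 0.32151747, 0.79312845, 0.47695124])}
{'fx': 455.59359924176493, 'fy': 455.59359924176493, 'cx': 256.36722657182554, 'cy': 194.52062459564038, 'origin': array([0.31812763, 0.1294256 , 1.31463394]), 'attitude': array([-0.07036043,  0.07316855,  0.70944895, -0.69740803])}
[0.16105283 0.60354614 0.22186062] [ 1.30009100e-01  9.91512607e-01 -6.16931190e-04 -5.82854369e-05] 0.1 [-0.10962259  0.40323461  0.26054595]
```

View pics/scene0.png

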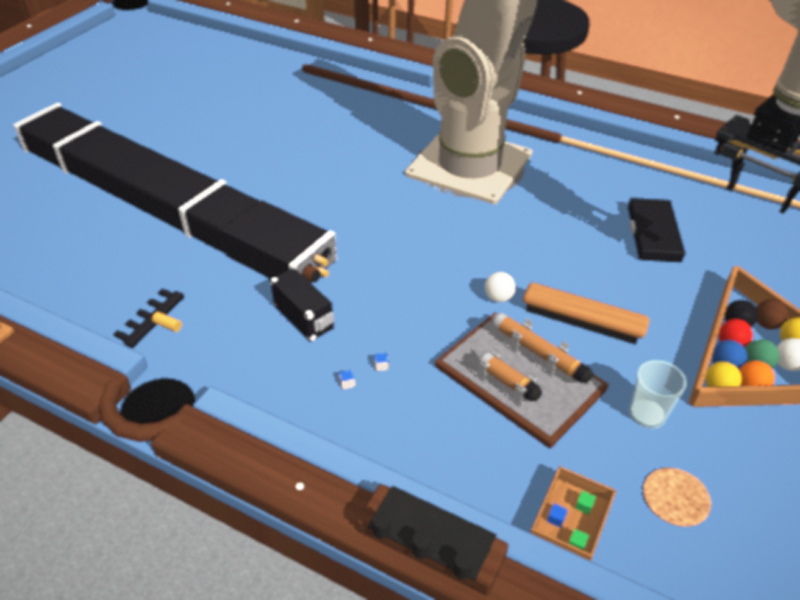

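View pics/top0.png

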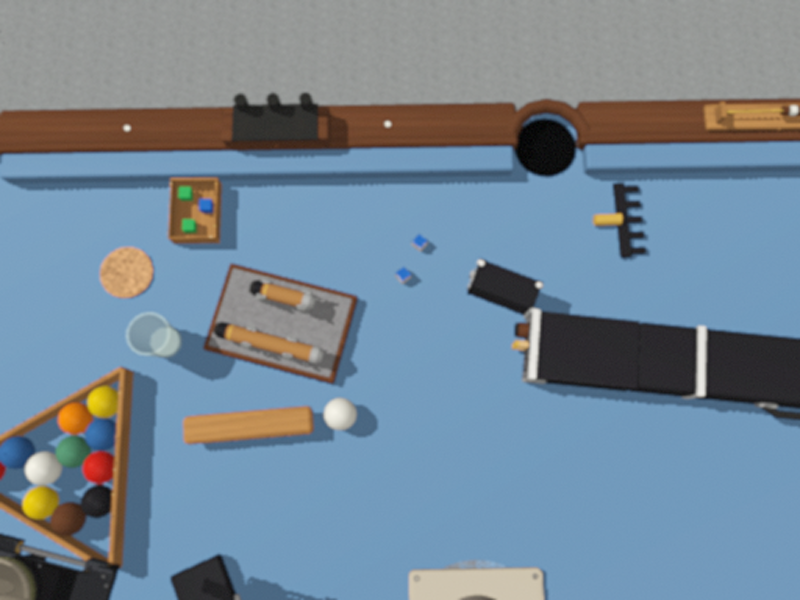

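The scene view shows the long extension in the stand row nearest the robot, at (495,320)–(590,375). The case mouth is at (335,250), with the cap swung open at (305,305). In the top view the long stick runs (220,330)–(318,354), with its collar towards the case. The mouth's white band is at (533,345), the cap at (505,285), and the chalks are about 0.2 m clear of it.

```bash
cat > h.py <<'E'
import numpy as np, cv2
from scipy.spatial.transform import Rotation as R
from bench import r
def cast(n,uv,z):
    i=r.camera_info(n); uv=np.atleast_2d(np.asarray(uv,float))
    d=np.c_[(uv[:,0]-i["cx"])/i["fx"],-(uv[:,1]-i["cy"])/i["fy"],-np.ones(len(uv))]
    d=R.from_quat(i["attitude"]).apply(d); o=i["origin"]
    return o+d*((z-o[2])/d[:,2])[:,None]
def px(n,P):
    i=r.camera_info(n); c=R.from_quat(i["attitude"]).inv().apply(np.atleast_2d(P)-i["origin"])
    return np.c_[i["cx"]+i["fx"]*c[:,0]/-c[:,2], i["cy"]-i["fy"]*c[:,1]/-c[:,2]]
E
python3 - <<'E'
from h import *
im=cv2.imread("top_raw.png"); hsv=cv2.cvtColor(im,cv2.COLOR_BGR2HSV)
# stick brown
m=cv2.inRange(hsv,(5,80,60),(25,255,255)); m[:165]=0;m[245:]=0;m[:,:135]=0;m[:,230:]=0
for c in cv2.findContours(m,0,2)[0]:
    if cv2.contourArea(c)>60:
        rc=cv2.minAreaRect(c); b=cv2.boxPoints(rc); w=cast("top",b,.05)
        print("brown",np.round(rc[0],1),np.round(rc[1],1),rc[2],np.round(w.mean(0),4)); print(np.round(w,4).tolist())
# stand outline (grey/brown vs blue)
nb=cv2.bitwise_not(cv2.inRange(hsv,(95,90,40),(125,255,255)))
nb[:160]=0; nb[246:]=0; nb[:,:128]=0; nb[:,232:]=0
c=max(cv2.findContours(nb,0,2)[0],key=cv2.contourArea); b=cv2.boxPoints(cv2.minAreaRect(c)); w=cast("top",b,.02)
print("stand",np.round(b,1).tolist(),np.round(w,4).tolist(),np.round(w.mean(0),4))
# case: dark edges per column
v=hsv[:,:,2]; S=[]
for x in range(350,505,5):
    col=np.where(v[190:275,x]<60)[0]+190
    S.append((x,col.min()-.5,col.max()+.5))
S=np.array(S); up=cast("top",S[:,:2],.07); lo=cast("top",S[:,[0,2]],0.0)
for e in(up,lo): 
    p=np.polyfit(e[:,1],e[:,0],1); print("edge x = ",p, "res",np.abs(np.polyval(p,e[:,1])-e[:,0]).max())
print(v[225,325:360],v[210,325:360])
for n,(x0,y0,x1,y1) in{"top":(285,150,395,260),"scene":(160,130,230,230)}.items():
    k=cv2.imread(n+"_raw.png")[y0:y1,x0:x1]; cv2.imwrite(f"pics/crop_{n}.png",cv2.resize(k,None,fx=5,fy=5,interpolation=cv2.INTER_CUBIC))
a=cv2.imread("pics/crop_top.png");b=cv2.imread("pics/crop_scene.png")
H=np.zeros((550,a.shape[1]+b.shape[1],3),np.uint8);H[:a.shape[0],:a.shape[1]]=a[:550];H[:b.shape[0],a.shape[1]:]=b;H=H[:, :800] if H.shape[1]>800 else H
H=cv2.resize(cv2.hconcat([a,cv2.resize(b,(385,550))]),(800,471));cv2.imwrite("pics/crops.png",H)
E
```

```text
brown [170.4 218.6] [56.9 10.4] 14.931416511535645 [0.5141 0.3643 0.05  ]
[[0.5219, 0.4451, 0.05], [0.5505, 0.4385, 0.05], [0.5062, 0.2832, 0.05], [0.4779, 0.2904, 0.05]]
brown [179.1 188. ] [27.4 10.2] 14.03624439239502 [0.6014 0.3413 0.05  ]
[[0.5973, 0.3824, 0.05], [0.6261, 0.376, 0.05], [0.6054, 0.3, 0.05], [0.5768, 0.3067, 0.05]]
brown [179.5 206.5] [84.9 56.7] 14.743562698364258 [0.5493 0.3395 0.05  ]
[[0.5032, 0.4733, 0.05], [0.6611, 0.438, 0.05], [0.5937, 0.2029, 0.05], [0.4389, 0.2436, 0.05]]
stand [[128.8000030517578, 223.6999969482422], [143.89999389648438, 166.0], [229.5, 188.5], [214.3000030517578, 246.1999969482422]] [[0.5058, 0.4885, 0.02], [0.676, 0.4507, 0.02], [0.6041, 0.1998, 0.02], [0.4374, 0.2437, 0.02]] [0.5558 0.3457 0.02  ]Traceback (most recent call last):
  File "<stdin>", line 18, in <module>
    return umr_minimum(a, axis, None, out, keepdims, initial, where)
ValueError: zero-size array to reduction operation minimum which has no identity
```

```bash
python3 - <<'E'
from h import *
im=cv2.imread("top_raw.png"); hsv=cv2.cvtColor(im,cv2.COLOR_BGR2HSV)
v=hsv[:,:,2].astype(int); S=[]
for x in range(352,505,4):
    g=np.gradient(im[185:285,x,0].astype(float)); 
    dk=np.where(im[185:285,x,0]<70)[0]
    if len(dk)<20: continue
    a,b=dk.min(),dk.max(); S.append((x,185+a-.5,185+b+.5))
S=np.array(S); up=cast("top",S[:,:2],.07); lo=cast("top",S[:,[0,2]],0.0)
for e in(up,lo): 
    p=np.polyfit(e[:,1],e[:,0],1); k=np.abs(np.polyval(p,e[:,1])-e[:,0])<.004; p=np.polyfit(e[k,1],e[k,0],1); print("edge x = ",p,k.sum(),len(k))
for row in(205,215,225,235):print(row,v[row,325:355])
for n,(x0,y0,x1,y1) in{"top":(285,150,395,260),"scene":(160,130,230,230)}.items():
    k=cv2.imread(n+"_raw.png")[y0:y1,x0:x1]; cv2.imwrite(f"crop_{n}.png",cv2.resize(k,None,fx=5,fy=5,interpolation=cv2.INTER_CUBIC))
a=cv2.imread("crop_top.png");b=cv2.imread("crop_scene.png")
H=cv2.resize(cv2.hconcat([a,cv2.resize(b,(385,550))]),(800,471));cv2.imwrite("pics/crops.png",H)
E
```

```text
edge x =  [0.12675229 0.57223715] 37 37
edge x =  [0.11851207 0.45508467] 24 37
205 [190 190 190 190 187 183 182 181 180 179 169 148 124 115 137 185 221 230
 229 216 164  81  43  42  47  47  47  47  47  46]
215 [189 190 190 183 159 129 106  93  82  82  80  77  79 109 169 214 229 230
 223 192 124  54  42  44  45  47  46  46  46  44]
225 [190 189 190 190 191 191 181 156 133 117  91  75  91 142 194 223 231 231
 215 156  65  41  43  48  46  44  49  47  47  46]
235 [190 189 190 190 190 189 189 190 183 159 114  93 128 187 224 233 232 219
 168  87  44  44  46  45  47  47  45  45  46  44]
```

View pics/crops.png

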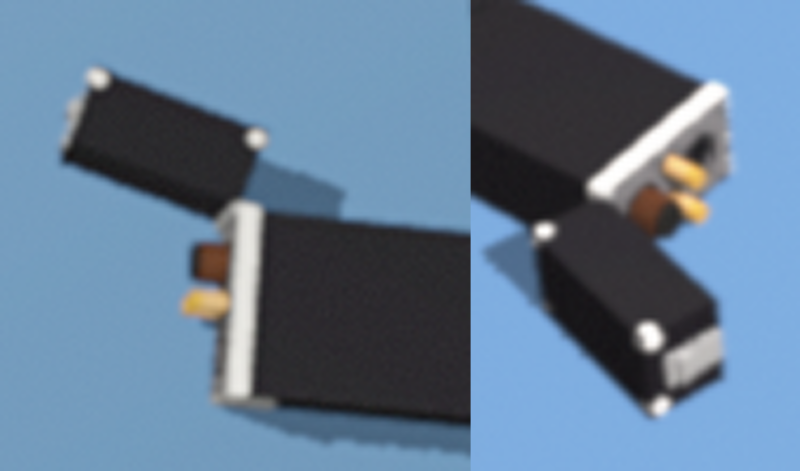

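The top crop shows the mouth's white frame with its left edge near raw column 339, and the butt and shafts sticking out on the +x half. The empty bore is on the robot side. In the scene crop it is the dark hole at about raw (208.7,162).

```bash
python3 - <<'E'
from h import *
L=cast("top",[(339.6,205),(339,215),(338.5,225),(337.7,235)],.07); print("mouth line",np.round(L,4).tolist())
sl=np.polyfit(L[:,0],L[:,1],1); print("mouth slope dy/dx",sl)
s=.1245; ey=np.array([s,1,0])/np.hypot(s,1); ex=np.array([ey[1],-ey[0],0])
# far edge line pt near mouth: 
p0=np.array([.12675*-.25+.57224,-.25,0])
m=L.mean(0)
def origin(m,p0):
    # origin = p0 -.06 ex + t ey with ey comp of m
    return p0-.06*ex+ey*((m-p0)@ey)
O=origin(m,p0);O[2]=0
bore=O-.028*ex+[0,0,.035]; hinge=O+.06*ex; 
print("O",O,"bore",bore,"hinge",hinge)
print("bore in scene",px("scene",bore),"expect ~208.7,162")
print("corner top far",px("top",hinge+[0,0,.07]),px("scene",hinge+[0,0,.07]),"near",px("top",O-.06*ex+[0,0,.07]),px("scene",O-.06*ex+[0,0,.07]))
print("seen far top", 285+235/4.278,150+203/4.278,"scene far",160+(590-471)/4.706,130+187/4.706,"near scene",160+(720-471)/4.706,130+85/4.706)
# cap studs on top z=.07: outer face corners
f=cast("top",[(285+97/4.278,150+77/4.278),(285+257/4.278,150+138/4.278),(285+65/4.278,150+160/4.278)],.07)
print("cap face corners",np.round(f,4)); d=f[0]-f[1]; print("angle", np.degrees(np.arctan2(d[1],d[0])))
E
```

```text
mouth line [[0.5411, -0.1084, 0.07], [0.513, -0.1052, 0.07], [0.4852, -0.1023, 0.07], [0.4577, -0.0987, 0.07]]
mouth slope dy/dx [-0.11546228 -0.04601842]
O [ 0.49832263 -0.10354743  0.        ] bore [ 0.47053714 -0.10008814  0.035     ] hinge [ 0.55786295 -0.1109602   0.        ]
bore in scene [[209.20977221 162.588812  ]] expect ~208.7,162
corner top far [[340.18760275 199.05497293]] [[189.58926719 169.69906858]] near [[337.14227497 241.91770242]] [[215.06106029 148.4099534 ]]
seen far top 339.932211313698 197.4520804114072 scene far 185.28686782830428 169.73650658733533 near scene 212.91117722056947 148.06204844878877
cap face corners [[ 0.6487 -0.024   0.07  ]
 [ 0.6056 -0.1273  0.07  ]
 [ 0.593  -0.0008  0.07  ]]
angle 67.35988135473829
```

Request:
{"name": "arm_command", "arguments": {"moves": [-3.35,-1.14,0,0,-3.35,-1.14,0,0,-3.35,-1.14,0,0,-3.35,-1.14,0,0,-3.35,-1.14,0,0,-3.35,-1.14,0,0,-3.35,-1.14,0,0,-3.35,-1.14,0,0,-3.35,-1.14,0,0,-3.35,-1.14,0,0,-3.35,-1.14,0,0,-3.35,-1.14,0,0], "fingers": 100, "squeeze": 50}}

```text
time: 1.1
ee_pos: [0.5154, 0.3668, 0.2222]
eef_rot: [0.13, 0.992, -0.0, -0.0]
ft_force: [-0.1, 0.7, -0.2]
width: 0.0871
grip_force: 0.0
```

Request:
{"name": "arm_command", "arguments": {"moves": [0,0,0,7,0,0,0,7,0,0,0,7,0,0,0,7,0,0,0,7,0,0,0,7,0,0,0,7,0,0,0,7,0,0,0,7,0,0,0,7,0,0,0,7,0,0,0,7]}}

```text
time: 2.1
ee_pos: [0.514, 0.368, 0.2221]
eef_rot: [0.762, 0.648, -0.0, -0.0]
ft_force: [-0.1, 0.0, 0.1]
width: 0.0867
grip_force: 0.0
```

```bash
cat >> h.py <<'E'
def rel(target,ydeg):
    """tool-frame shift (cm) and turn (deg) from the measured pose to target TCP, tool y along ydeg"""
    s=r.read_state(); M=R.from_quat(s["eef_rot"]).as_matrix(); p=np.array(s["ee_pos"])
    yd=np.degrees(np.arctan2(M[1,1],M[0,1])); print("t",round(s["time"],2),"tcp",np.round(p,4),"ydeg",round(yd,2),"width",round(s["width"],4),"F",np.round(s["ft_force"],1),"q",np.round(s["joint_positions"],2))
    print("shift cm",np.round(M.T@(np.array(target)-p)*100,2),"turn",round(-(ydeg-yd),2))
E
python3 -c "
from h import *
rel((.515,.3675,.15),-15.7)"
```

```text
t 2.1 tcp [0.514  0.368  0.2221] ydeg -9.28 width 0.0867 F [-0.1  0.   0.1] q [-0.98  0.36  0.38  1.46 -0.13  1.35 -0.76]
shift cm [-0.03  0.11  7.21] turn 6.42
```

Request:
{"name": "arm_command", "arguments": {"moves": [0,0.1,2,6.4,0,0,2.5,0,0,0,2.5,0,0,0,2.5,0,0,0,2.5,0,0,0,2,0,0,0,2,0,0,0,1.5,0,0,0,1,0,0,0,0.5,0,0,0,0,0]}}

```text
time: 3.02
ee_pos: [0.5148, 0.3675, 0.0315]
eef_rot: [0.795, 0.606, -0.001, 0.0]
ft_force: [0.5, 0.5, -0.2]
width: 0.0874
grip_force: 0.0
```

Request:
{"name": "arm_command", "arguments": {"moves": [0,0,0,0,0,0,0,0,0,0,0,0,0,0,0,0,0,0,0,0,0,0,0,0,0,0,0,0,0,0,0,0], "fingers": 0}}

```text
time: 3.68
ee_pos: [0.5153, 0.368, 0.0326]
eef_rot: [0.795, 0.606, 0.0, -0.0]
ft_force: [-0.6, 0.3, -0.6]
width: 0.0416
grip_force: 0.0
```

```bash
python3 -c "
from h import *
rel((.515,.3675,.12),-15.7)"
```

```text
t 3.68 tcp [0.5153 0.368  0.0326] ydeg -15.34 width 0.0416 F [-0.6  0.3 -0.6] q [-0.96  0.53  0.35  1.65 -0.21  1.   -0.81]
shift cm [-0.05 -0.02 -8.74] turn 0.36
```

Fingers are still closing, so I'll wait and then lift straight up.

Request:
{"name": "arm_command", "arguments": {"moves": [0,0,0,0,0,0,0,0,0,0,0,0,0,0,0,0,0,0,0,0,0,0,0,0]}}

```text
time: 4.18
ee_pos: [0.5154, 0.3679, 0.0326]
eef_rot: [0.795, 0.606, 0.0, 0.0]
ft_force: [0.8, 0.3, 0.6]
width: 0.0285
grip_force: 50.0
```

Request:
{"name": "arm_command", "arguments": {"moves": [0,0,-0.5,0,0,0,-0.7,0,0,0,-0.8,0,0,0,-1,0,0,0,-1,0,0,0,-1.5,0,0,0,-2,0,0,0,-2,0,0,0,-2,0,0,0,-1,0,0,0,0,0,0,0,0,0]}}

```text
time: 5.18
ee_pos: [0.5152, 0.3682, 0.158]
eef_rot: [0.795, 0.606, 0.001, -0.0]
ft_force: [0.1, 0.2, -2.1]
width: 0.0287
grip_force: 50.0
```

```bash
python3 - <<'E'
from h import *
im=r.camera("scene"); cv2.imwrite("scene1_raw.png",im[:,:,::-1])
im2=r.camera("top"); cv2.imwrite("top1_raw.png",im2[:,:,::-1])
a=cv2.resize(im[150:310,250:450,::-1],(400,320),interpolation=cv2.INTER_CUBIC);b=cv2.resize(im2[130:290,110:310,::-1],(400,320),interpolation=cv2.INTER_CUBIC)
cv2.imwrite("pics/lift.png",cv2.hconcat([a,b]))
rel((.515,.3675,.15),-7)
E
```

```text
t 5.28 tcp [0.5146 0.3677 0.1564] ydeg -15.33 width 0.0286 F [-0.8 -0.3 -1.2] q [-0.99  0.4   0.38  1.54 -0.16  1.23 -0.85]
shift cm [-0.    0.05  0.64] turn -8.33
```

View pics/lift.png

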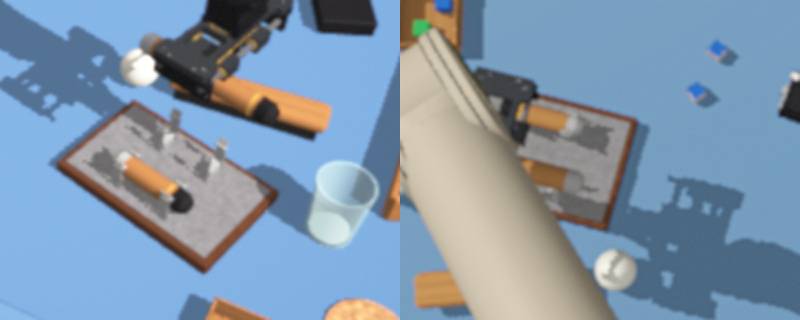

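The long stick is out of its clips and held, with the bumper end near scene raw (385,205) and the collar near (324,172). The short stick is undisturbed. Next I'll check pitch and axial offset in hand.

```bash
python3 - <<'E'
from h import *
g=np.array([.5146,.3677,.1564+.0175]); a=np.radians(15.33); d=np.array([np.sin(a),np.cos(a),0])
print(px("scene",[g+d*.105,g+d*.1,g+d*.11,g-d*.105,g-d*.115, g+d*.11-[0,0,.01]]).round(1))
im=cv2.imread("scene1_raw.png")
# bumper dark blob near, print gray along predicted axis line
gr=cv2.cvtColor(im,cv2.COLOR_BGR2GRAY)
for t in np.arange(.05,.135,.005):
    u,v=px("scene",g+d*t)[0]; print(round(t,3),round(u),round(v),im[round(v),round(u)],end=";")
print()
for t in np.arange(-.135,-.05,.005):
    u,v=px("scene",g+d*t)[0]; print(round(t,3),round(u),round(v),im[round(v),round(u)],end=";")
b=cv2.inRange(cv2.cvtColor(im,cv2.COLOR_BGR2HSV),(5,120,90),(20,255,255)); b[:,:340]=0;b[:,388:]=0;b[:180]=0;b[210:]=0
for u in range(358,378,3):
    k=im[185:215,u].astype(int); print(u,[(185+i) for i in range(30) if k[i,2]>k[i,0]+20])
k=cv2.resize(im[150:225,310:400],(720,600),interpolation=cv2.INTER_CUBIC)
for t in(-.11,.09): 
    u,v=px("scene",g+d*t)[0]; cv2.circle(k,(int((u-310+.5)*8),int((v-150+.5)*8)),5,(0,0,255),-1)
cv2.imwrite("pics/hand.png",k)
E
```

```text
[[392.1 210.7]
 [390.3 209.6]
 [393.9 211.7]
 [322.4 170.1]
 [319.4 168.3]
 [393.  214.5]]
0.05 373 199 [ 88 146 217];0.055 374 200 [ 87 152 219];0.06 376 201 [ 89 168 228];0.065 378 202 [ 59  86 123];0.07 380 203 [41 38 39];0.075 381 204 [42 39 40];0.08 383 205 [45 42 45];0.085 385 206 [52 54 55];0.09 387 208 [48 50 55];0.095 389 209 [ 55  85 123];0.1 390 210 [ 49  74 109];0.105 392 211 [43 60 85];0.11 394 212 [39 51 69];0.115 396 213 [34 43 56];0.12 398 214 [33 37 44];0.125 399 215 [36 37 38];0.13 401 216 [37 37 38];
-0.135 313 165 [231 182 133];-0.13 315 166 [231 182 133];-0.125 316 167 [230 182 133];-0.12 318 167 [231 182 134];-0.115 319 168 [230 182 134];-0.11 321 169 [159 142 130];-0.105 322 170 [127 126 128];-0.1 324 171 [124 125 127];-0.095 325 172 [112 116 125];-0.09 327 173 [67 75 91];-0.085 329 174 [77 73 71];-0.08 330 175 [75 72 70];-0.075 332 176 [73 70 69];-0.07 333 176 [80 77 77];-0.065 335 177 [96 92 93];-0.06 336 178 [79 75 74];-0.055 338 179 [76 72 70];358 [189, 190, 191, 192, 193, 194, 195, 196, 197, 198, 199, 200, 201]
361 [185, 186, 187, 188, 189, 190, 191, 192, 193, 194, 195, 196, 197, 198, 199, 200, 201, 202]
364 [188, 189, 190, 191, 192, 193, 194, 195, 196, 197, 198, 199, 200, 201, 202, 203]
367 [188, 189, 190, 191, 192, 193, 194, 195, 196, 197, 198, 199, 200, 201, 202, 203, 204]
370 [189, 190, 191, 192, 193, 194, 195, 196, 197, 198, 199, 200, 201, 202, 203, 204, 205]
373 [190, 191, 192, 193, 194, 195, 196, 197, 198, 199, 200, 201, 202, 203, 204, 205, 206, 207]
376 [191, 192, 193, 194, 195, 196, 197, 198, 199, 200, 201, 202, 203, 204, 205, 206, 207]
```

View pics/hand.png

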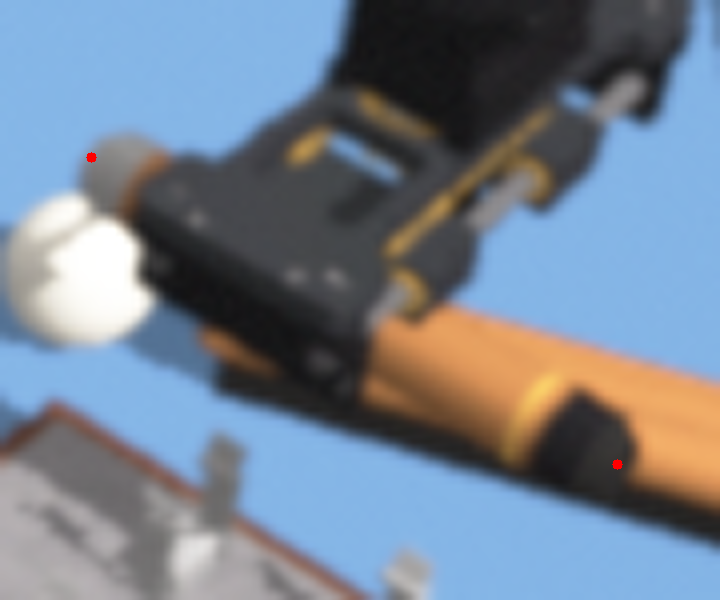

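The in-hand pose is level to about 1°. The stick centre sits about 11 mm collar-side of the grip, so the collar tip is about 111 mm ahead. Next I'll turn to the case axis and fly to the mouth.

Request:
{"name": "arm_command", "arguments": {"moves": [0,0,0,-4.1,0,0,0,-4.2,0,0,0,0]}}

```text
time: 5.53
ee_pos: [0.5147, 0.3675, 0.1561]
eef_rot: [0.748, 0.664, -0.001, -0.0]
ft_force: [-0.7, 0.7, -1.4]
width: 0.0286
grip_force: 50.0
```

```bash
python3 -c "
from h import *
rel((.490,.060,.12),-7)"
```

```text
t 5.53 tcp [0.5147 0.3675 0.1561] ydeg -6.84 width 0.0286 F [-0.7  0.7 -1.4] q [-0.97  0.4   0.36  1.54 -0.15  1.23 -0.71]
shift cm [-30.82   1.22   3.66] turn 0.16
```

Request:
{"name": "arm_command", "arguments": {"moves": [-1.5,0,0,0.16,-2.8,0.1,0,0,-3,0.15,0,0,-3,0.15,0,0,-3,0.15,0,0,-3,0.15,0,0,-3,0.15,0.5,0,-3,0.15,0.5,0,-3,0.12,0.5,0,-2.8,0.1,0.6,0,-2.2,0,0.8,0,-0.5,0,0.7,0]}}

```text
time: 6.53
ee_pos: [0.4879, 0.0565, 0.1206]
eef_rot: [0.753, 0.658, -0.001, -0.0]
ft_force: [0.5, -1.1, -2.2]
width: 0.029
grip_force: 50.0
```

Request:
{"name": "arm_command", "arguments": {"moves": [0,0,1.5,0,0,0,2,0,0,0,2,0,0,0,2,0,0,0,1.5,0,0,0,1,0,0,0,0,0,0,0,0,0]}}

```text
time: 7.2
ee_pos: [0.4886, 0.0609, 0.0213]
eef_rot: [0.75, 0.661, -0.001, -0.0]
ft_force: [-0.2, -0.3, -1.1]
width: 0.029
grip_force: 50.0
```

```bash
python3 - <<'E'
from h import *
rel((.490,.060,.0175),-7)
im=r.camera("scene"); cv2.imwrite("scene2_raw.png",im[:,:,::-1]);
im2=r.camera("top"); cv2.imwrite("top2_raw.png",im2[:,:,::-1])
a=im[120:220,150:280,::-1];b=im2[160:260,240:370,::-1]
cv2.imwrite("pics/pre.png",cv2.hconcat([cv2.resize(k,(400,308),interpolation=cv2.INTER_CUBIC) for k in(a,b)]))
E
```

```text
t 7.2 tcp [0.4886 0.0609 0.0213] ydeg -7.25 width 0.029 F [-0.2 -0.3 -1.1] q [-0.66  0.29  0.5   2.03 -0.18  0.86 -0.19]
shift cm [-0.07  0.15  0.38] turn -0.25
```

View pics/pre.png

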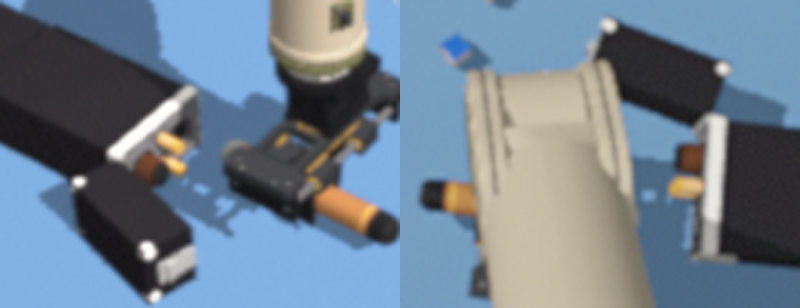

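The pre-insertion pose looks right. The collar is about 50 mm short of the mouth and in line with the near-side hole, which is hidden behind the shafts. I'll apply the small correction and insert gently.

Request:
{"name": "arm_command", "arguments": {"moves": [0,0.15,0.3,-0.25,0,0,0,0,-0.8,0,0,0,-0.8,0,0,0,-0.8,0,0,0,-0.8,0,0,0,-0.8,0,0,0,-0.8,0,0,0,-0.6,0,0,0,-0.6,0,0,0,-0.5,0,0,0,0,0,0,0]}}

```text
time: 8.3
ee_pos: [0.4833, -0.0045, 0.0189]
eef_rot: [0.749, 0.663, 0.001, 0.001]
ft_force: [2.6, -1.6, -1.9]
width: 0.029
grip_force: 50.0
```

```bash
python3 - <<'E'
from h import *
rel((.4705+.121*.06,-.100+.9926*.06,.0180),-7)
E
```

```text
t 8.3 tcp [ 0.4833 -0.0045  0.0189] ydeg -6.95 width 0.029 F [ 2.6 -1.6 -1.9] q [-0.57  0.27  0.53  2.06 -0.18  0.85 -0.05]
shift cm [-3.63 -0.11  0.09] turn 0.05
```

Request:
{"name": "arm_command", "arguments": {"moves": [-0.4,-0.05,0,0,-0.5,-0.05,0,0,-0.5,0,0,0,-0.5,0,0,0,-0.5,0,0,0,-0.5,0,0,0,-0.5,0,0,0,0,0,0,0]}}

```text
time: 8.97
ee_pos: [0.479, -0.0381, 0.0192]
eef_rot: [0.748, 0.663, 0.001, 0.001]
ft_force: [6.5, -2.2, -3.8]
width: 0.0287
grip_force: 50.1
```

```bash
python3 - <<'E'
from h import *
rel((.4705+.121*.06,-.100+.9926*.06,.0180),-7)
im=r.camera("scene"); cv2.imwrite("scene3_raw.png",im[:,:,::-1]);
cv2.imwrite("pics/in1.png",cv2.resize(im[120:220,150:280,::-1],(650,500),interpolation=cv2.INTER_CUBIC))
E
```

```text
t 8.97 tcp [ 0.479  -0.0381  0.0192] ydeg -6.92 width 0.0287 F [ 6.5 -2.2 -3.8] q [-0.51  0.27  0.55  2.07 -0.19  0.85  0.03]
shift cm [-0.24 -0.1   0.12] turn 0.08
```

View pics/in1.png

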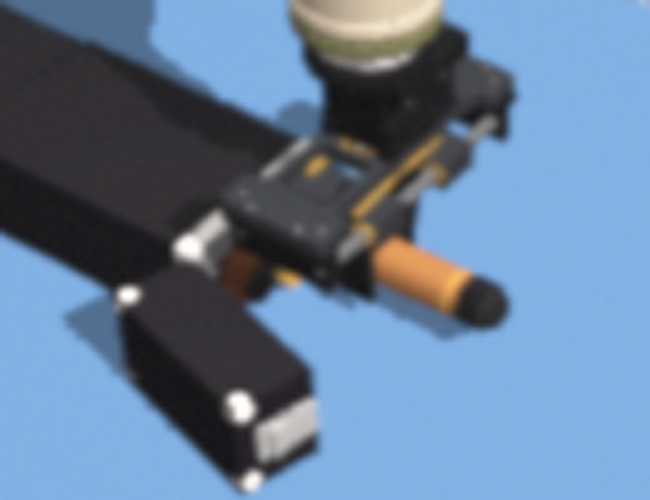

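The stick is inside the bore with low forces and the fingers are still clear of the shafts. I'll relieve the side load, push in a little further, and release.

Request:
{"name": "arm_command", "arguments": {"moves": [0,0.08,0.05,0,0,0.07,0.05,0,-0.5,0,0,0,-0.5,0,0,0,-0.5,0,0,0,0,0,0,0,0,0,0,0]}}

```text
time: 9.6
ee_pos: [0.4776, -0.0537, 0.0178]
eef_rot: [0.749, 0.663, 0.0, 0.001]
ft_force: [4.8, -1.6, -1.7]
width: 0.029
grip_force: 50.0
```

Request:
{"name": "arm_command", "arguments": {"moves": [0,0,0,0,0,0,0,0,0,0,0,0,0,0,0,0,0,0,0,0,0,0,0,0], "fingers": 65}}

```text
time: 10.1
ee_pos: [0.4767, -0.0526, 0.0174]
eef_rot: [0.749, 0.663, -0.0, -0.0]
ft_force: [0.9, 0.3, -0.0]
width: 0.0549
grip_force: 0.0
```

Request:
{"name": "arm_command", "arguments": {"moves": [0,0,-1,0,0,0,-1.5,0,0,0,-2,0,0,0,-2,0,0,0,-1,0,1.5,0,0,0,2.5,0,0,0,3,0,0,0,3,0,0,0,2,0,0,0,0,0,0,0,0,0,0,0]}}

```text
time: 11.1
ee_pos: [0.4914, 0.0674, 0.0926]
eef_rot: [0.748, 0.664, -0.0, -0.0]
ft_force: [-0.5, 0.0, -0.1]
width: 0.0565
grip_force: 0.0
```

```bash
python3 - <<'E'
from h import *
e=np.array([.1215,.9926])
p=np.array([.4715,-.100])+e*.165
rel((*p,.018),-7)
im=r.camera("scene"); im2=r.camera("top")
a=im[120:220,150:280,::-1];b=im2[160:260,240:370,::-1]
cv2.imwrite("pics/rel.png",cv2.hconcat([cv2.resize(k,(400,308),interpolation=cv2.INTER_CUBIC) for k in(a,b)]))
E
```

```text
t 11.1 tcp [0.4914 0.0674 0.0926] ydeg -6.82 width 0.0565 F [-0.5  0.  -0.1] q [-0.68  0.17  0.5   1.97 -0.1   1.02 -0.26]
shift cm [-0.36  0.06  7.46] turn 0.18
```

View pics/rel.png

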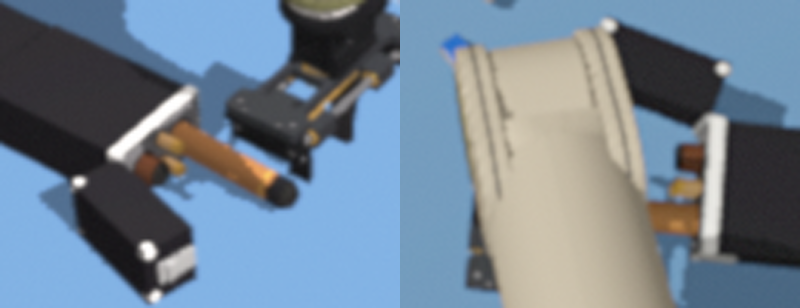

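The stick rests in the bore with about 137 mm still out. I'll close the fingers and push it home from behind the bumper.

Request:
{"name": "arm_command", "arguments": {"moves": [0,0.06,0,0.18,0,0,0,0,0,0,0,0,0,0,0,0,0,0,0,0,0,0,0,0,0,0,0,0,0,0,0,0,0,0,0,0,0,0,0,0], "fingers": 0}}

```text
time: 12.03
ee_pos: [0.4921, 0.0664, 0.0925]
eef_rot: [0.75, 0.662, 0.0, -0.0]
ft_force: [0.8, -0.3, 0.4]
width: 0.0021
grip_force: 0.0
```

Request:
{"name": "arm_command", "arguments": {"moves": [0,0,1.5,0,0,0,2,0,0,0,2,0,0,0,1.5,0,0,0,0.7,0,0,0,0,0,0,0,0,0]}}

```text
time: 12.62
ee_pos: [0.4923, 0.0664, 0.0158]
eef_rot: [0.75, 0.662, -0.0, 0.0]
ft_force: [0.4, -0.2, 0.4]
width: 0.0001
grip_force: 0.0
```

Request:
{"name": "arm_command", "arguments": {"moves": [-0.8,0,0,0,-0.8,0,0,0,-0.8,0,0,0,-0.8,0,0,0,-0.8,0,0,0,-0.8,0,0,0,-0.8,0,0,0,-0.8,0,0,0]}}

```text
time: 13.28
ee_pos: [0.489, 0.0155, 0.0196]
eef_rot: [0.747, 0.665, 0.009, -0.003]
ft_force: [-0.4, 58.5, 29.9]
width: 0.0008
grip_force: 28.9
```

```bash
python3 - <<'E'
from h import *
e=np.array([.1215,.9926])
p=np.array([.4715,-.100])+e*.036
rel((*p,.015),-7)
E
```

```text
t 13.28 tcp [0.489  0.0155 0.0196] ydeg -6.65 width 0.0008 F [-0.4 58.5 29.9] q [-0.56  0.27  0.5   2.05 -0.19  0.85 -0.07]
shift cm [-8.08 -0.38  0.32] turn 0.35
```

It jammed at 58 N, so I'll back off and look.

Request:
{"name": "arm_command", "arguments": {"moves": [0.5,0,0,0,0.8,0,0,0,0.8,0,0,0,0.9,0,0,0,1,0,0,0,0,0,0,0]}}

```text
time: 13.78
ee_pos: [0.4892, 0.0445, 0.0153]
eef_rot: [0.749, 0.662, 0.0, -0.0]
ft_force: [0.4, 0.3, 0.0]
width: 0.0007
grip_force: 0.0
```

```bash
python3 - <<'E'
from h import *
rel((.4715,-.1,.018),-7)
im=r.camera("scene"); im2=r.camera("top")
cv2.imwrite("scene5_raw.png",im[:,:,::-1]);cv2.imwrite("top5_raw.png",im2[:,:,::-1])
a=im[120:220,170:270,::-1];b=im2[160:260,255:355,::-1]
cv2.imwrite("pics/jam.png",cv2.hconcat([cv2.resize(k,(400,400),interpolation=cv2.INTER_CUBIC) for k in(a,b)]))
E
```

```text
t 13.78 tcp [0.4892 0.0445 0.0153] ydeg -7.03 width 0.0007 F [0.4 0.3 0. ] q [-0.62  0.29  0.48  2.04 -0.18  0.85 -0.15]
shift cm [-1.456e+01  1.000e-02 -2.700e-01] turn -0.03
```

View pics/jam.png

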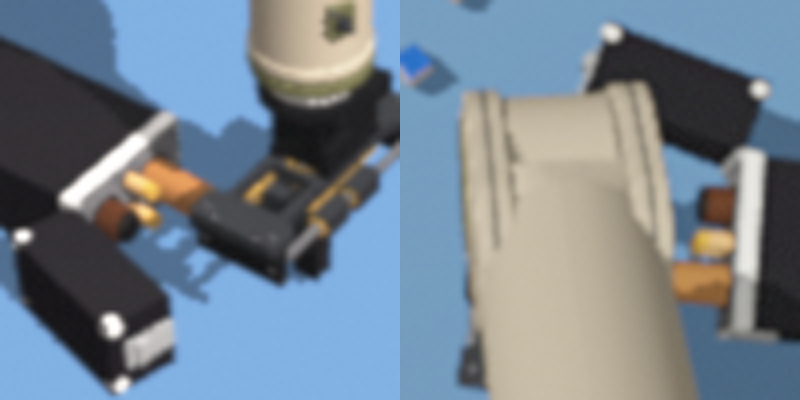

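The likely cause is that the rubber bumper sagged and stuck to the fingers, so the stick could not level itself as it went in. It is about 93 mm in. I'll regrip near the outer end and feed it in level.

Request:
{"name": "arm_command", "arguments": {"moves": [0.5,0,-1,0,0.5,0,-2,0,0,0,-2,0,0,0,-1,0,0,0,0,0,0,0,0,0,-1.4,0,0,0,-1.5,0,0,0,-1.5,0,0,0,-1.5,0,0,0,-1.2,0,0,0,0,0,0,0], "fingers": 65}}

```text
time: 14.88
ee_pos: [0.4806, -0.0206, 0.0747]
eef_rot: [0.751, 0.66, -0.001, -0.0]
ft_force: [-0.5, -0.1, 0.0]
width: 0.0564
grip_force: 0.0
```

```bash
python3 -c "
from h import *
e=np.array([.1215,.9926]);rel((*(np.array([.4715,-.1])+e*.085),.0155),-7)"
```

```text
t 14.88 tcp [ 0.4806 -0.0206  0.0747] ydeg -7.33 width 0.0564 F [-0.5 -0.1  0. ] q [-0.57  0.17  0.56  2.03 -0.11  0.97 -0.08]
shift cm [0.51 0.07 5.92] turn -0.33
```

Request:
{"name": "arm_command", "arguments": {"moves": [0.5,0.07,0.5,-0.3,0,0,1.5,0,0,0,1.5,0,0,0,1.4,0,0,0,1,0,0,0,0,0]}}

```text
time: 15.38
ee_pos: [0.4814, -0.0121, 0.0143]
eef_rot: [0.747, 0.664, -0.002, -0.001]
ft_force: [-0.7, -0.6, -0.1]
width: 0.0568
grip_force: 0.0
```

Request:
{"name": "arm_command", "arguments": {"moves": [0,0,0,0,0,0,0,0,0,0,0,0,0,0,0,0,0,0,0,0,0,0,0,0,0,0,0,0], "fingers": 0, "squeeze": 40}}

```text
time: 15.97
ee_pos: [0.4832, -0.0129, 0.0168]
eef_rot: [0.748, 0.664, 0.0, 0.0]
ft_force: [0.9, 1.6, 0.6]
width: 0.029
grip_force: 40.0
```

```bash
python3 -c "
from h import *
e=np.array([.1215,.9926]);rel((*(np.array([.4715,-.1])+e*.045),.017),-7)"
```

```text
t 15.97 tcp [ 0.4832 -0.0129  0.0168] ydeg -6.83 width 0.029 F [0.9 1.6 0.6] q [-0.54  0.28  0.53  2.06 -0.19  0.85 -0.03]
shift cm [-4.29 -0.12 -0.02] turn 0.17
```

Request:
{"name": "arm_command", "arguments": {"moves": [0,0,-0.1,0,0,0,-0.1,0,-0.4,0,0,0,-0.5,0,0,0,-0.5,0,0,0,-0.5,0,0,0,0,0,0,0]}}

```text
time: 16.55
ee_pos: [0.4805, -0.0334, 0.0186]
eef_rot: [0.749, 0.663, -0.0, 0.0]
ft_force: [0.3, -0.7, 0.7]
width: 0.0291
grip_force: 40.0
```

```bash
python3 -c "
from h import *
e=np.array([.1215,.9926]);rel((*(np.array([.4715,-.1])+e*.045),.017),-7)"
```

```text
t 16.55 tcp [ 0.4805 -0.0334  0.0186] ydeg -6.93 width 0.0291 F [ 0.3 -0.7  0.7] q [-0.51  0.27  0.54  2.06 -0.19  0.85  0.01]
shift cm [-2.22 -0.09  0.16] turn 0.07
```

Request:
{"name": "arm_command", "arguments": {"moves": [-0.5,0,0,0,-0.5,0,0,0,-0.5,0,0,0,-0.5,0,0,0,-0.3,0,0,0,0,0,0,0,0,0,0,0]}}

```text
time: 17.13
ee_pos: [0.4784, -0.0554, 0.019]
eef_rot: [0.748, 0.663, 0.0, 0.0]
ft_force: [0.8, 0.1, 5.8]
width: 0.0291
grip_force: 40.0
```

Request:
{"name": "arm_command", "arguments": {"moves": [0,0,0,0,0,0,0,0,0,0,0,0,0,0,0,0,0,0,0,0,0,0,0,0], "fingers": 65}}

```text
time: 17.63
ee_pos: [0.4777, -0.0548, 0.0184]
eef_rot: [0.748, 0.664, -0.0, -0.0]
ft_force: [0.0, -0.7, 0.1]
width: 0.055
grip_force: 0.0
```

Request:
{"name": "arm_command", "arguments": {"moves": [0,0,-1,0,0,0,-2,0,0,0,-2,0,1,0,-1,0,2,0,0,0,2,0,0,0,1,0,0,0,0,0,0,0]}}

```text
time: 18.3
ee_pos: [0.4853, 0.0071, 0.079]
eef_rot: [0.747, 0.665, 0.0, -0.0]
ft_force: [-0.7, 0.1, 0.2]
width: 0.0565
grip_force: 0.0
```

Request:
{"name": "arm_command", "arguments": {"moves": [0,0,0,0,0,0,0,0,0,0,0,0,0,0,0,0,0,0,0,0,0,0,0,0,0,0,0,0,0,0,0,0,0,0,0,0,0,0,0,0], "fingers": 0}}

```text
time: 19.13
ee_pos: [0.485, 0.0049, 0.0785]
eef_rot: [0.748, 0.664, 0.0, -0.0]
ft_force: [0.5, -0.1, 0.2]
width: 0.0022
grip_force: 0.0
```

```bash
python3 -c "
from h import *
e=np.array([.1215,.9926]);rel((*(np.array([.4715,-.1])+e*.0),.02),-7)"
```

```text
t 19.13 tcp [0.485  0.0049 0.0785] ydeg -6.83 width 0.0022 F [ 0.5 -0.1  0.2] q [-0.6   0.17  0.53  2.01 -0.11  0.98 -0.13]
shift cm [-10.57  -0.09   5.85] turn 0.17
```

Request:
{"name": "arm_command", "arguments": {"moves": [0,0,1.5,0.1,0,0,2,0,0,0,1.5,0,0,0,0.7,0,0,0,0,0,-0.8,0,0,0,-0.8,0,0,0,-0.6,0,0,0,-0.4,0,0,0,-0.4,0,0,0,-0.4,0,0,0]}}

```text
time: 20.05
ee_pos: [0.481, -0.0294, 0.0218]
eef_rot: [0.749, 0.663, 0.0, 0.0]
ft_force: [0.5, 0.8, -0.0]
width: 0.0002
grip_force: 0.0
```

```bash
python3 -c "
from h import *
e=np.array([.1215,.9926]);rel((*(np.array([.4715,-.1])+e*.0),.02),-7)"
```

```text
t 20.05 tcp [ 0.481  -0.0294  0.0218] ydeg -6.95 width 0.0002 F [ 0.5  0.8 -0. ] q [-0.52  0.27  0.54  2.06 -0.18  0.86  0.  ]
shift cm [-7.13 -0.09  0.18] turn 0.05
```

Request:
{"name": "arm_command", "arguments": {"moves": [-0.4,0,0,0,-0.4,0,0,0,-0.4,0,0,0,-0.4,0,0,0]}}

```text
time: 20.38
ee_pos: [0.479, -0.045, 0.0215]
eef_rot: [0.748, 0.663, 0.0, -0.0]
ft_force: [-0.2, -0.0, 0.8]
width: 0.0004
grip_force: 0.3
```

```bash
python3 -c "
from h import *
e=np.array([.1215,.9926]);rel((*(np.array([.4715,-.1])+e*.0),.02),-7)"
```

```text
t 20.38 tcp [ 0.479  -0.045   0.0215] ydeg -6.92 width 0.0004 F [-0.2 -0.   0.8] q [-0.49  0.27  0.54  2.06 -0.18  0.86  0.04]
shift cm [-5.55 -0.08  0.15] turn 0.08
```

Request:
{"name": "arm_command", "arguments": {"moves": [-0.4,0,0,0,-0.4,0,0,0,-0.4,0,0,0,-0.2,0,0,0]}}

```text
time: 20.72
ee_pos: [0.4771, -0.0594, 0.0215]
eef_rot: [0.749, 0.663, -0.0, 0.0]
ft_force: [0.9, 0.1, 0.9]
width: 0.0005
grip_force: 0.3
```

Request:
{"name": "arm_command", "arguments": {"moves": [-0.2,0,0,0,-0.2,0,0,0]}}

```text
time: 20.88
ee_pos: [0.4768, -0.0628, 0.0215]
eef_rot: [0.749, 0.663, 0.0, -0.0]
ft_force: [-0.1, 0.3, 0.9]
width: 0.0006
grip_force: 0.3
```

```bash
python3 -c "
from h import *
e=np.array([.1215,.9926]);rel((*(np.array([.4715,-.1])+e*.0),.02),-7)"
```

```text
t 20.88 tcp [ 0.4768 -0.0628  0.0215] ydeg -6.93 width 0.0006 F [-0.1  0.3  0.9] q [-0.46  0.27  0.55  2.07 -0.18  0.86  0.08]
shift cm [-3.76 -0.08  0.15] turn 0.07
```

Request:
{"name": "arm_command", "arguments": {"moves": [-0.2,0,0,0,-0.2,0,0,0]}}

```text
time: 21.05
ee_pos: [0.4763, -0.0667, 0.0215]
eef_rot: [0.749, 0.663, 0.0, -0.0]
ft_force: [-0.1, 0.4, 0.7]
width: 0.0002
grip_force: 0.3
```

Request:
{"name": "arm_command", "arguments": {"moves": [-0.2,0,0,0,0,0,0,0]}}

```text
time: 21.22
ee_pos: [0.4763, -0.0674, 0.0215]
eef_rot: [0.748, 0.663, 0.001, -0.001]
ft_force: [0.3, 5.2, -0.1]
width: 0.0005
grip_force: 2.8
```

Request:
{"name": "arm_command", "arguments": {"moves": [-0.2,0,0,0,0,0,0,0]}}

```text
time: 21.38
ee_pos: [0.4763, -0.0675, 0.0215]
eef_rot: [0.748, 0.664, 0.001, -0.001]
ft_force: [1.3, 13.1, -0.5]
width: 0.0006
grip_force: 6.3
```

The stick is home: contact at y≈33 mm from the mouth plane, force up to 13 N, with the finger half-width leaving about 25 mm out. I'll back off, rise, and plan the cap sweep.

Request:
{"name": "arm_command", "arguments": {"moves": [0.6,0,0,0,1.5,0,0,0,1.5,0,-1,0,0,0,-3,0,0,0,-3,0,0,0,-3,0,0,0,-1,0,0,0,0,0]}}

```text
time: 22.05
ee_pos: [0.4818, -0.0349, 0.1341]
eef_rot: [0.749, 0.663, 0.002, 0.001]
ft_force: [0.5, -0.3, 0.9]
width: 0.0006
grip_force: 0.0
```

```bash
cat > cap.py <<'E'
from h import *
ey=np.array([.1215,.9926]);ex=np.array([.9926,-.1215]);H=np.array([.558,-.111])
def P(t,s=.095,extra=0):
    c,S=np.cos(t),np.sin(t); D=.055+.0077*abs(c)+.015*S+extra
    return np.array([-s*c+D*S, s*S+D*c])   # (ex,ey) from hinge
def W(p,z): return (*(H+ex*p[0]+ey*p[1]),z)
E
python3 - <<'E'
from cap import *
rel(W(P(1.84,.095,.035),.13),-7)
T=np.linspace(1.84,0,23); Q=np.array([P(t) for t in T]); d=np.diff(Q,axis=0)*100
print(np.round(Q*1000,0).tolist()); print("rows tool x,y:",np.round(d[:,::-1],2).tolist())
d0=(P(1.84)-P(1.84,.095,.035))*100; print("approach",d0[::-1])
E
```

```text
t 22.05 tcp [ 0.4818 -0.0349  0.1341] ydeg -6.94 width 0.0006 F [ 0.5 -0.3  0.9] q [-0.56  0.08  0.57  1.97 -0.05  1.1  -0.09]
shift cm [-0.31 21.28  0.51] turn 0.06
[[94.0, 73.0], [87.0, 80.0], [80.0, 87.0], [72.0, 94.0], [64.0, 99.0], [56.0, 104.0], [48.0, 109.0], [39.0, 113.0], [29.0, 115.0], [19.0, 118.0], [10.0, 119.0], [-1.0, 119.0], [-11.0, 118.0], [-21.0, 117.0], [-31.0, 114.0], [-41.0, 111.0], [-50.0, 106.0], [-59.0, 101.0], [-68.0, 95.0], [-76.0, 88.0], [-83.0, 80.0], [-89.0, 72.0], [-95.0, 63.0]]
rows tool x,y: [[0.77, -0.67], [0.71, -0.75], [0.64, -0.81], [0.57, -0.77], [0.51, -0.8], [0.44, -0.85], [0.37, -0.9], [0.29, -0.94], [0.21, -0.97], [0.12, -0.99], [0.03, -1.01], [-0.07, -1.02], [-0.16, -1.01], [-0.26, -1.0], [-0.35, -0.98], [-0.44, -0.95], [-0.53, -0.9], [-0.62, -0.85], [-0.7, -0.79], [-0.77, -0.72], [-0.84, -0.65], [-0.89, -0.57]]
approach [ 0.93087356 -3.37394049]
```

Request:
{"name": "arm_command", "arguments": {"moves": [0,1.5,0,0,0,2.7,0,0,0,3,0,0,0,3,0,0,0,3,0,0,-0.3,3,0,0,0,2.7,0,0,0,1.7,0,0,0,0.7,0,0,0,0,0,0]}}

```text
time: 22.88
ee_pos: [0.6913, -0.0641, 0.1293]
eef_rot: [0.749, 0.663, -0.001, -0.0]
ft_force: [-0.6, -0.1, 0.2]
width: 0.0003
grip_force: 0.0
```

```bash
python3 - <<'E'
from cap import *
rel(W(P(1.84,.095,.035),.03),-7)
im=r.camera("scene"); im2=r.camera("top")
cv2.imwrite("scene6_raw.png",im[:,:,::-1]);cv2.imwrite("top6_raw.png",im2[:,:,::-1])
a=im[120:220,150:250,::-1];b=im2[140:240,285:385,::-1]
cv2.imwrite("pics/home.png",cv2.hconcat([cv2.resize(k,(400,400),interpolation=cv2.INTER_CUBIC) for k in(a,b)]))
E
```

```text
t 22.88 tcp [ 0.6913 -0.0641  0.1293] ydeg -6.96 width 0.0003 F [-0.6 -0.1  0.2] q [-0.35  0.59  0.56  1.39 -0.31  1.25  0.11]
shift cm [0.06 0.15 9.93] turn 0.04
```

View pics/home.png

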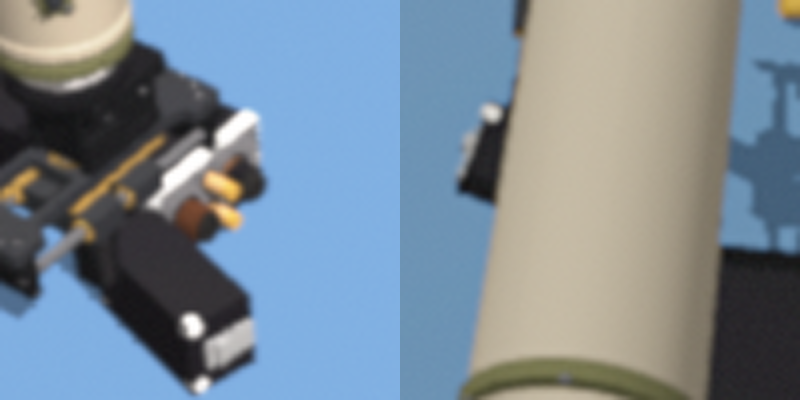

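The bumper end now stands out level with the cue butt, so the stick is home. Descend outside the cap and sweep it shut.

Request:
{"name": "arm_command", "arguments": {"moves": [0,0.1,1.5,0,0,0,2.5,0,0,0,2.5,0,0,0,2,0,0,0,1.2,0,0,0,0,0]}}

```text
time: 23.48
ee_pos: [0.6897, -0.0631, 0.0313]
eef_rot: [0.749, 0.663, -0.002, -0.002]
ft_force: [-0.5, -0.4, -0.6]
width: 0.0005
grip_force: 0.0
```

Request:
{"name": "arm_command", "arguments": {"moves": [0.3,-1.1,0,0,0.3,-1.1,0,0,0.3,-1.2,0,0,0.77,-0.67,0,0,0.71,-0.75,0,0,0.64,-0.8,0,0,0.57,-0.77,0,0,0.5,-0.8,0,0,0.44,-0.85,0,0,0.37,-0.9,0,0,0.29,-0.94,0,0,0.21,-0.97,0,0]}}

```text
time: 24.48
ee_pos: [0.5903, 0.0036, 0.0345]
eef_rot: [0.748, 0.663, 0.0, -0.0]
ft_force: [2.0, -0.5, 0.4]
width: 0.0004
grip_force: 0.6
```

Request:
{"name": "arm_command", "arguments": {"moves": [0.12,-1,0,0,0.03,-1,0,0,-0.07,-1,0,0,-0.16,-1,0,0,-0.26,-1,0,0,-0.35,-1,0,0,-0.44,-0.95,0,0,-0.53,-0.9,0,0,-0.6,-0.85,0,0]}}

```text
time: 25.23
ee_pos: [0.5009, -0.0087, 0.0344]
eef_rot: [0.748, 0.663, 0.0, -0.0]
ft_force: [1.0, 0.6, 0.3]
width: 0.0003
grip_force: 0.5
```

```bash
python3 - <<'E'
from cap import *
rel(W(P(0),.03),-7)
E
```

```text
t 25.23 tcp [ 0.5009 -0.0087  0.0344] ydeg -6.9 width 0.0003 F [1.  0.6 0.3] q [-0.58  0.29  0.58  2.01 -0.2   0.9  -0.02]
shift cm [-3.19 -2.6   0.44] turn 0.1
```

Request:
{"name": "arm_command", "arguments": {"moves": [-0.7,-0.75,0,0,-0.77,-0.7,0,0,-0.8,-0.6,0,0,-0.7,-0.4,0,0,0,0,0,0]}}

```text
time: 25.65
ee_pos: [0.4732, -0.0363, 0.0346]
eef_rot: [0.749, 0.663, 0.0, -0.0]
ft_force: [-0.0, -1.7, -0.1]
width: 0.0005
grip_force: 0.0
```

Request:
{"name": "arm_command", "arguments": {"moves": [-0.2,0,0,0,-0.15,0,0,0,0,0,0,0]}}

```text
time: 25.9
ee_pos: [0.4735, -0.0369, 0.0346]
eef_rot: [0.748, 0.664, 0.0, -0.001]
ft_force: [-3.3, 9.8, 6.0]
width: 0.0006
grip_force: 4.8
```

```bash
python3 - <<'E'
from cap import *
rel(W(P(0),.03),-7)
E
```

```text
t 25.9 tcp [ 0.4735 -0.0369  0.0346] ydeg -6.85 width 0.0006 F [-3.3  9.8  6. ] q [-0.56  0.23  0.6   2.07 -0.17  0.88  0.02]
shift cm [-0.06 -0.21  0.46] turn 0.15
```

Request:
{"name": "arm_command", "arguments": {"moves": [-0.2,0,0,0,0,0,0,0,0,0,0,0,0,0,0,0]}}

```text
time: 26.23
ee_pos: [0.4734, -0.037, 0.0346]
eef_rot: [0.748, 0.664, 0.001, -0.002]
ft_force: [-2.0, 17.3, 4.8]
width: 0.0005
grip_force: 8.3
```

Request:
{"name": "arm_command", "arguments": {"moves": [1,0,0,0,2,0,0,0,3,0,-1,0,3,0,-3,0,3,0,-3,0,3,0,-3,0,3,0,-2,0,3,0,0,0,3,0,0,0,2,0,0,0,0,0,0,0,0,0,0,0]}}

```text
time: 27.23
ee_pos: [0.5045, 0.2162, 0.1524]
eef_rot: [0.748, 0.664, -0.001, 0.0]
ft_force: [0.6, -1.1, -0.0]
width: 0.0008
grip_force: 0.0
```

```bash
python3 - <<'E'
from cap import *
im=r.camera("top")
O=H-.06*ex; pts=[]
for a in(-.045,-.03,-.015,0,.015,.03,.045):
    t=np.arange(.02,.09,.001); W3=np.array([[*(O+ex*a+ey*k),.07] for k in t]); u=px("top",W3)
    g=cv2.remap(im[:,:,2],u[:,:1].astype(np.float32),u[:,1:].astype(np.float32),cv2.INTER_LINEAR).ravel().astype(float)
    k=np.where(g>110)[0]; pts.append((a,t[k[0]] if len(k) else None))
print(pts)
rel(W(P(0),.03),-7)
E
```

```text
[(-0.045, np.float64(0.045000000000000026)), (-0.03, np.float64(0.06300000000000004)), (-0.015, np.float64(0.06200000000000004)), (0, np.float64(0.06000000000000004)), (0.015, np.float64(0.06100000000000004)), (0.03, np.float64(0.06100000000000004)), (0.045, np.float64(0.05900000000000004))]
t 27.28 tcp [0.5047 0.2148 0.1525] ydeg -6.94 width 0.0005 F [ 0.6 -0.1 -0.5] q [-0.89  0.22  0.46  1.78 -0.11  1.17 -0.52]
shift cm [-25.41  -0.26  12.29] turn 0.06
```

```bash
python3 -c "
from bench import r
print(r.close_job())"
```

```text
the job is handed in; nothing more can be done
None
```

The long extension is fully home in the empty channel and the cap is shut against its stop; I handed the job in at about 27 s, with the verdict not shown. One push jammed the stick briefly at 58 N (limits: 120 N at the wrist, 40 N for the gripper's body), and it went home after a regrip.

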